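# Move a culture dish from the warmer to the reading stand with the dish lifter

### The job

Pick up the dish lifter by its upright handle, slide its blade between the rails under the culture dish on the warmer, lift the dish clear and carry it level to the low reading stand; lower it gently so that it rests level on both of the stand's rails, centred over the round white window, and draw the blade out. Then lay the lifter flat on its cream mat again, with its whole length on the mat, and let go. Never touch the dish with the gripper, and leave the other things on the bench undisturbed.

Things in the scene. Friction and masses are not known exactly. Their poses are not given: they have to be found in the camera images.
- lifter: dish lifter (loose, 220 g): flat steel blade 3 mm thick, 50 mm wide, with an upright black handle block on its rear part. Origin on the blade's underside below the handle's centre; x along the blade to its tip, z up. Blade from x = -30 to +150 mm (last 15 mm: 38 mm wide, 2 mm thick). The dish is well carried with its centre at about x = +110 mm
- lifter_grip (a point): the place to grip the handle from above, closing across its thickness: on the handle's axis, 52 mm above the blade's underside. The handle is 24 mm thick (lifter's y), 36 mm long (x), its top 75 mm above the blade's underside
- lifter_tip (a point): the front end of the blade, on its underside, 150 mm ahead of the handle's centre
- dish: culture dish with its lid on (loose, about 110 g, one rigid closed piece): round flat disc, dark red with a pale clear rim, 110 mm across the lid (106 mm across the base), 18 mm high, too wide for the gripper. Origin at the centre of its underside. It starts resting across the warmer's two rails
- warmer: dish warmer (fixed): the taller white box, 45 mm high, with a black knob on its front. Origin on the bench below the middle of its dish place; x from its open front to its back, z up. Base x = -75 to +95, y = +-75 mm. On top two steel rails along x, 8 mm wide, 16 mm high, centre lines at y = +-40 mm (72 mm free between), x = -60 to +85 mm
- warmer_seat (a point): midway between the warmer's rails, level with their tops, 61 mm above the bench; the dish's underside starts at this height, within 10 mm of this point. Under it is a gap 16 mm high down to the warmer's flat top, open to the front. At the back end of each rail (warmer x = 77 to 85 mm) a lug rises 10 mm above the rail
- stand: reading stand (fixed): the lower grey box, 22 mm high, with a round white window 68 mm across between its rails. Origin on the bench below the window's centre; x from its open front to its back, z up. Base outline, rails and lugs have the same sizes and places as the warmer's (rails 16 mm high), but rail tops are 38 mm above the bench
- stand_seat (a point): the point over the centre of the white window, midway between the stand's rails and level with their tops, 38 mm above the bench: the dish's origin belongs here
- mat: the lifter's mat (fixed): cream sheet 240 by 110 mm, 3 mm thick. Origin on the bench; x points roughly away from the robot; the sheet reaches from x = -65 to +175 mm and y = +-55 mm. The lifter starts on it, its origin within 15 mm of the mat's and its blade along the mat's x
- bottle: a bystander (loose): amber bottle 66 mm across and 170 mm high, standing behind the mat between the warmer and the stand; origin at its underside's centre
- tape: a bystander (loose): white roll of tape 64 mm across and 24 mm high, lying flat between the mat and the bottle; origin at its underside's centre
- pot: a bystander (loose): small specimen pot with a white lid, 48 mm across and 65 mm high; origin at its underside's centre
- pen: a bystander (loose): green pen 138 mm long and 11 mm thick, lying on the bench along its x; origin at the underside of its green part's middle

How it is judged:
On the way, in this order (a step that is already met when the one before it is completed fails the run):
1. the dish is carried on the lifter's blade, lifted at least 15 mm clear of the warmer's rails (z of dish in the frame of warmer_seat above 0.015 m and contact force between dish and lifter above 0.3 N and contact force between dish and warmer below 0.05 N and angle between dish's own z axis and vertical below 0.2 rad), for 0.2 s.
2. the dish rests on the stand's rails, centred within 20 mm and level, free of the lifter (horizontal distance between dish and stand_seat below 0.02 m and z of dish in the frame of stand_seat between -0.004 and 0.004 m and angle between dish's own z axis and vertical below 0.06 rad and contact force between dish and stand above 0.3 N and contact force between dish and lifter below 0.05 N), for 0.2 s.
At the end, for the whole second after the job is handed in: The dish rests level on both rails of the reading stand, centre within 20 mm of the window's centre, not touched by the lifter; the lifter lies flat (within 0.06 rad) on its mat, its whole length (tip to rear end of the blade) over the mat; both at rest (all of step 2 and x of lifter_tip in the frame of mat between -0.035 and 0.175 m and y of lifter_tip in the frame of mat between -0.055 and 0.055 m and x of lifter in the frame of mat between -0.035 and 0.175 m and y of lifter in the frame of mat between -0.055 and 0.055 m and z of lifter in the frame of mat between -0.001 and 0.007 m and angle between lifter's own z axis and vertical below 0.06 rad and linear speed of each of lifter, dish below 0.01 m/s).
It fails at once if the gripper or the arm touched the dish (contact force between any of the fingers, the arm and dish above 0.5 N).
It fails at once if the dish was tipped by more than 0.3 rad (angle between dish's own z axis and vertical above 0.3 rad).
It fails at once if the dish was dropped or slammed on the stand (more than 10 N) (contact force between dish and stand above 10 N).
It fails at once if a bystander (bottle, tape, pot or pen) was moved by more than 25 mm or tipped (distance of any of bottle, tape, pot, pen from where it was at the start of the episode above 0.025 m or angle between any of bottle, tape, pot, pen's own z axis and vertical above 0.4 rad).
It also fails if it takes over 72 s, if anything falls off the work surface, if the arm or the gripper's body presses on something with over 40 N, if the wrist force passes 120 N, or if a joint passes its speed limit or range.

### The arm

A 7-joint arm with a two-finger parallel gripper is mounted at the origin on the work surface. World frame = base frame: x ahead of the robot, y to its left, z up, the work surface at z = 0. Lengths are in m, angles in rad, forces in N, time in s.
With the tool pointing down it reaches from about 0.425 to 0.925 m from the base axis. Payload 6.8 kg.
Tool frame: the origin (TCP) lies between the finger pads; the fingertips stand r.tcp_to_tips ahead of it and the grasp point (between the pads) lies 3 mm ahead of it (r.tcp_to_tips is the distance from the TCP to the fingertips, in m); z points along the fingers, y is the line along which they close (so a half turn about z gives the same grasp; the last joint's range is limited). The gripper opens to 85 mm and grips with 20 to 120 N. Pads are 22 mm wide; open, the fingers measure 114 mm over their backs; the gripper's body (76 mm by 85 mm) begins 54 mm behind the grasp point. The pads swing forward as they close: fully open they stand 13 mm farther back than shut.
Start: joints at [-1.336, 0.477, 0.022, 1.555, -0.011, 1.109, -0.083], TCP at [0.227, 0.636, 0.253] pointing down, gripper open.
Joint ranges: [-2.96, 2.96], [-0.34, 2.1], [-1.41, 1.46], [0.24, 2.44], [-1.37, 4.51], [0.17, 1.92], [-2.96, 2.96]. Speed limits (rad/s): [2.39, 2.39, 3.14, 3.14, 3.14, 3.14, 3.14].

### API

Orientations are given as a rotation vector (axis times angle).
In Python, from bench import r gives the robot as it stands. The module is installed in compiled form; this text tells all that it offers.
- The arm moves only by the tool step_arm, never from a script. Its argument "moves" is a list of rows, each an object of numbers: "rx", "ry", "rz": the turn, a rotation vector about the tool's x, y, z in degrees; "dx", "dy", "dz": the shift along the tool's x, y, z in mm; "gripper": the opening, from -1 (shut) to 1 (fully open). In form: [{"rx": .., "ry": .., "rz": .., "dx": .., "dy": .., "dz": .., "gripper": ..}, ...]. A call has 1 to 20 rows; each row shifts and turns the commanded pose from where the row before left it, along the tool's axes as they then stand; what a row does not reach is not made up. A row lasts 1/8 s, in which the tool goes at most 62.5 mm and 10.7 degrees, less where a joint would pass 70% of its speed; a pose out of reach is approached as far as the arm can. A call is refused whole if a number of a shift passes 62.5 or a number of a turn 10.7, either way. A call with a gripper value outside its range is refused whole. The fingers move at their own pace and stop on an object; "grip_force" is the grip in N (left out, the last holds). Time passes only in rows, so rows that do not move let the fingers close. It gives the time, the measured TCP pose, the force, the opening and the grip force at its end, in the units of the state.
- r.get_obs(): the state, without advancing time (a new reading comes with each control period).
- r.grab_frame(name): name is "side" or "top" or "wrist"; returns the picture (420x560x3 uint8, blue, green, red); there is no depth.
- r.camera_info(name): a dict with "mtx" (3x3 intrinsics, pixels), "rvec" (rotation vector, rad) and "tvec" (3), from world to camera coordinates, as OpenCV has them. Camera axes: x right, y down, z forward; pixel columns grow to the right and rows downward; lengths in m; the calibration is good to about 2 mm. A picture is of the moment at which its call begins: read the wrist's pose just before it. camera_info takes no time and is no camera call; for the wrist camera it gives the pose at the moment of the call.
- r.hand_in(): hands the job in; it is judged then, once.
The state is a dict: "clock": time; "joints": joint angles; "qvel": joint speeds; "tau": joint torques, N m; "tcp_pos": TCP position; "orientation": TCP orientation; "contact_force": force on the tool from outside, world axes, zero at the start; "moment": the same for the moment, N m; "grip_width": finger opening in m; "gripper_force": force on a finger pad.
Only numpy, scipy, OpenCV 4.12 (cv2) and the standard library are available. Lean on these libraries where they do the work, as an engineer would, in place of code of your own. Each camera call takes 0.05 s, during which the arm holds its last target. There are 200 camera calls.

## Working session

There is one attempt and no reset: what is moved stays moved. The work goes in short steps, Python scripts to look and compute and a tool call to move; the robot and the scene stay as the last step left them, time stands still between calls to the robot, and variables do not carry over. Pictures are saved under pics/ and viewed, at most 12 in all, crops included, and the job is handed in when it is done.

Besides the shell and the picture viewer there is one more tool, called after ">>>" in YAML: its name, and indented under it one key for each argument. step_arm: Moves the arm, as the interface text tells. Its arguments: {"type":"object","properties":{"moves":{"type":"array","items":{"type":"object","properties":{"rx":{"type":"number"},"ry":{"type":"number"},"rz":{"type":"number"},"dx":{"type":"number"},"dy":{"type":"number"},"dz":{"type":"number"},"gripper":{"type":"number"}}}},"grip_force":{"type":"number"}},"required":["moves"]}

```bash
mkdir -p pics
cat > h.py <<'E'
from bench import r
import numpy as np, cv2
def cast(cam,uv,z):
    c=r.camera_info(cam) if isinstance(cam,str) else cam
    R=cv2.Rodrigues(np.array(c["rvec"],float))[0];t=np.array(c["tvec"],float).ravel()
    C=-R.T@t
    uv=np.atleast_2d(np.array(uv,float))
    d=(np.linalg.inv(np.array(c["mtx"]))@np.c_[uv,np.ones(len(uv))].T).T@R
    return C+d*((z-C[2])/d[:,2])[:,None]
def proj(cam,P):
    c=r.camera_info(cam) if isinstance(cam,str) else cam
    return cv2.projectPoints(np.array(P,float).reshape(-1,1,3),np.array(c["rvec"],float),np.array(c["tvec"],float),np.array(c["mtx"],float),None)[0].reshape(-1,2)
E
python3 - <<'E'
from h import *
o=r.get_obs();print(o["clock"],o["tcp_pos"],o["orientation"],o["grip_width"],r.tcp_to_tips)
print(cv2.Rodrigues(np.array(o["orientation"]))[0].round(3))
for n in ("top","side"):
    cv2.imwrite(f"pics/{n}0.png",r.grab_frame(n)); c=r.camera_info(n);R=cv2.Rodrigues(np.array(c["rvec"]))[0];print(n,-R.T@np.array(c["tvec"]).ravel(),R.round(2).tolist())
E
```

```text
0.0 [0.22672494 0.63522311 0.25233055] [-5.35810018e-01 -3.09539524e+00  2.77040912e-03] 0.08519407631187514 0.022
[[-0.942  0.336 -0.   ]
 [ 0.336  0.942 -0.002]
 [-0.    -0.002 -1.   ]]
top [0.44066881 0.00546584 1.74575313] [[0.02, -1.0, 0.01], [-0.99, -0.02, -0.11], [0.11, -0.01, -0.99]]
side [0.45071965 0.94712496 0.82649079] [[-0.99, -0.14, -0.0], [-0.08, 0.6, -0.79], [0.11, -0.79, -0.61]]
```

View pics/top0.png

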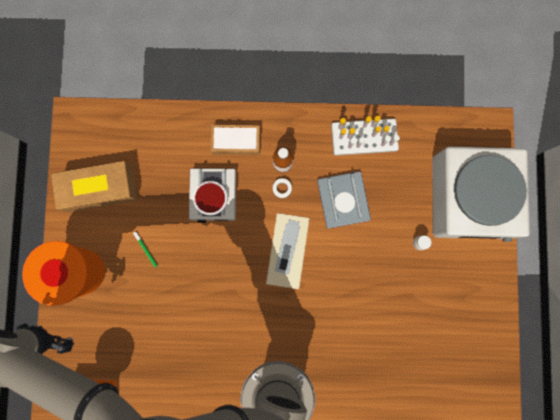

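View pics/side0.png

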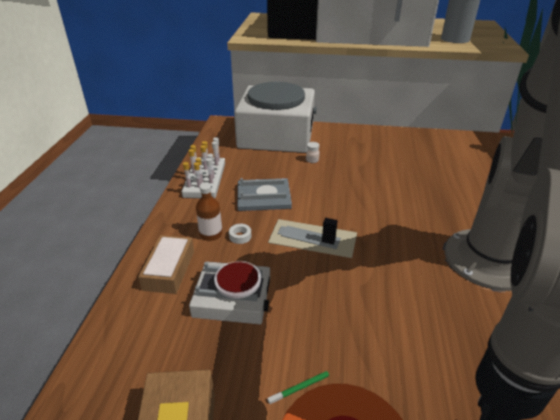

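The top view shows the mat at about (288,252), lifter handle at (284,263), dish at (211,197), stand window at (344,202), bottle at (283,157), tape at (282,188), pot at (422,242) and pen at (146,250). The side view shows the same layout. Next I'll segment and measure.

Run:
```python
from h import *
im=cv2.imread("pics/top0.png");hsv=cv2.cvtColor(im,cv2.COLOR_BGR2HSV)
crop=im[150:300,170:390]
cv2.imwrite("pics/crop.png",cv2.resize(crop,None,fx=3.6,fy=3.6,interpolation=cv2.INTER_CUBIC))
def blobs(m,box,z,name):
    mm=np.zeros_like(m);x0,y0,x1,y1=box;mm[y0:y1,x0:x1]=m[y0:y1,x0:x1]
    cs=cv2.findContours(mm,cv2.RETR_EXTERNAL,cv2.CHAIN_APPROX_NONE)[0]
    c=max(cs,key=cv2.contourArea);rc=cv2.minAreaRect(c)
    P=cast("top",cv2.boxPoints(rc),z)[:,:2]
    e=P[1]-P[0];f=P[2]-P[1]
    print(name,cv2.contourArea(c),"c",P.mean(0).round(4),"sides",np.linalg.norm(e).round(3),np.degrees(np.arctan2(e[1],e[0])).round(1),np.linalg.norm(f).round(3),np.degrees(np.arctan2(f[1],f[0])).round(1),"px",np.round(rc[0],1))
H,S,V=cv2.split(hsv)
blobs(((S<110)&(V>130)).astype(np.uint8),(255,205,320,295),.003,"mat")
blobs(((S<90)&(V>70)).astype(np.uint8),(312,165,378,232),.022,"stand")
blobs(((S<40)&(V>215)).astype(np.uint8),(325,185,365,220),.022,"window")
blobs((((H<8)|(H>172))&(S>120)&(V<190)).astype(np.uint8),(190,175,235,220),.079,"dishred")
blobs(((S<60)&(V>100)).astype(np.uint8),(180,160,242,225),.045,"warmer")
blobs((V<60).astype(np.uint8),(272,245,298,280),.078,"handle")
for p in ((283,157,.17),(282,188,.024),(422,242,.065)): print(cast("top",p[:2],p[2]).round(3))
c=r.camera_info("wrist");R=cv2.Rodrigues(np.array(c["rvec"]))[0];o=r.get_obs()
Rt=cv2.Rodrigues(np.array(o["orientation"]))[0]
print("wrist cam in tool",Rt.T@(-R.T@np.array(c["tvec"]).ravel()-o["tcp_pos"]),"\n",(Rt.T@R.T).round(3),c["mtx"])
```

```text
mat 2265.0 c [ 0.4849 -0.0246] sides 0.243 -6.7 0.114 -96.8 px [287.4 250.8]
stand 2185.0 c [ 0.6608 -0.2093] sides 0.154 -77.9 0.172 -169.1 px [343.5 199.3]
window 274.5 c [ 0.6513 -0.2127] sides 0.064 -88.7 0.061 -179.6 px [344.5 202. ]
dishred 604.0 c [0.6506 0.2333] sides 0.088 -88.6 0.092 -178.0 px [209.5 197. ]
warmer 2232.5 c [0.667  0.2301] sides 0.153 -88.6 0.171 -178.2 px [212.  193.5]
handle 45.0 c [ 0.4399 -0.0097] sides 0.032 -10.1 0.018 -100.0 px [282.9 263.9]
[[ 0.769 -0.002  0.17 ]]
[[ 0.694 -0.001  0.024]]
[[ 0.521 -0.461  0.065]]
wrist cam in tool [ 0.08333     0.00064506 -0.12052278] 
 [[ 0.    -0.945 -0.328]
 [ 1.    -0.     0.001]
 [-0.001 -0.328  0.945]] [[316.13721559   0.         277.85993393]
 [  0.         316.13721559 214.04959283]
 [  0.           0.           1.        ]]
```

View pics/crop.png

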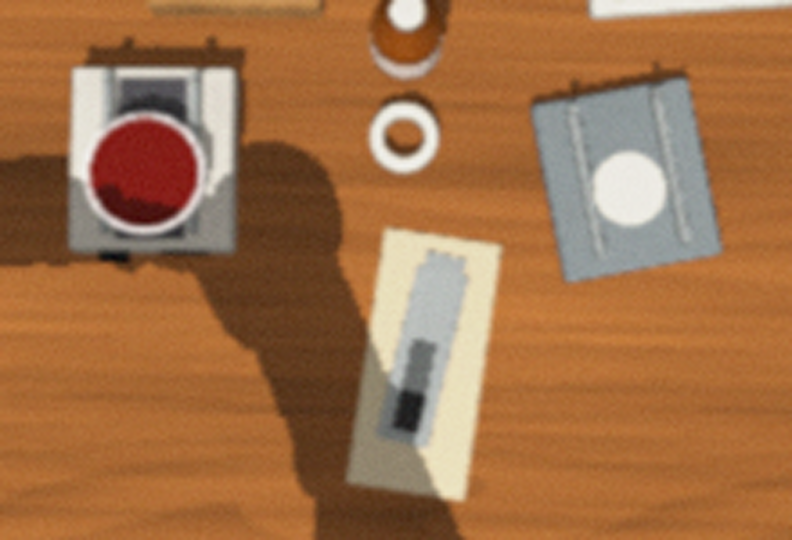

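The crop shows the blade running from tip (447,255) to rear (405,440), with the handle top at (407,410) in crop pixels. The blade is yawed about -11°. I'll hover above it for a wrist view.

>>> step_arm:
  moves:
    - {"rz":-9}
    - {"dx":-33,"dy":-42.5}
    - {"dx":-33,"dy":-42.5}
    - {"dx":-33,"dy":-42.5}
    - {"dx":-33,"dy":-42.5}
    - {"dx":-33,"dy":-42.5}
    - {"dx":-33,"dy":-42.5}
    - {"dx":-33,"dy":-42.5}
    - {"dx":-21,"dy":-50,"dz":9}
    - {"dx":-21,"dy":-50,"dz":9}
    - {"dx":-21,"dy":-50,"dz":9}
    - {"dx":-21,"dy":-50,"dz":9}
    - {"dx":-21,"dy":-50,"dz":9}
    - {"dx":-21,"dy":-50,"dz":9}
    - {}
    - {}

```text
invalid input at $.moves[0]: expected keys rx, ry, rz, dx, dy, dz, gripper
```

Run:
```python
from h import *
o=r.get_obs();print(o["tcp_pos"],o["orientation"],o["contact_force"])
import pickle
c=r.camera_info("wrist");im=r.grab_frame("wrist");cv2.imwrite("pics/w1.png",im);pickle.dump(c,open("w1.pkl","wb"))
cv2.imwrite("pics/top1.png",r.grab_frame("top"))
```

```text
[0.22673399 0.63525134 0.25243156] [-5.35792693e-01 -3.09541790e+00  2.58139025e-03] [-0.76552698 -0.45979075 -0.41067887]
```

View pics/w1.png

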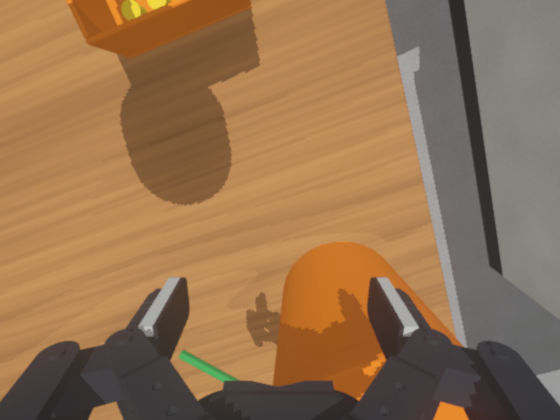

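All row keys are required. The wrist view shows the fingers at the bottom and the robot side at the top of the picture, so I'll hover a little beyond the lifter.

>>> step_arm:
  moves:
    - {"rx":0,"ry":0,"rz":-9,"dx":0,"dy":0,"dz":0,"gripper":1}
    - {"rx":0,"ry":0,"rz":0,"dx":-33,"dy":-42.5,"dz":0,"gripper":1}
    - {"rx":0,"ry":0,"rz":0,"dx":-33,"dy":-42.5,"dz":0,"gripper":1}
    - {"rx":0,"ry":0,"rz":0,"dx":-33,"dy":-42.5,"dz":0,"gripper":1}
    - {"rx":0,"ry":0,"rz":0,"dx":-33,"dy":-42.5,"dz":0,"gripper":1}
    - {"rx":0,"ry":0,"rz":0,"dx":-33,"dy":-42.5,"dz":0,"gripper":1}
    - {"rx":0,"ry":0,"rz":0,"dx":-33,"dy":-42.5,"dz":0,"gripper":1}
    - {"rx":0,"ry":0,"rz":0,"dx":-33,"dy":-42.5,"dz":0,"gripper":1}
    - {"rx":0,"ry":0,"rz":0,"dx":-33,"dy":-50,"dz":0,"gripper":1}
    - {"rx":0,"ry":0,"rz":0,"dx":-33,"dy":-50,"dz":0,"gripper":1}
    - {"rx":0,"ry":0,"rz":0,"dx":-33,"dy":-50,"dz":0,"gripper":1}
    - {"rx":0,"ry":0,"rz":0,"dx":-33,"dy":-50,"dz":0,"gripper":1}
    - {"rx":0,"ry":0,"rz":0,"dx":-33,"dy":-50,"dz":0,"gripper":1}
    - {"rx":0,"ry":0,"rz":0,"dx":-33,"dy":-50,"dz":0,"gripper":1}
    - {"rx":0,"ry":0,"rz":0,"dx":0,"dy":0,"dz":0,"gripper":1}
    - {"rx":0,"ry":0,"rz":0,"dx":0,"dy":0,"dz":0,"gripper":1}

```text
clock: 2.2
tcp_pos: [0.5379, -0.0303, 0.253]
orientation: [-0.292, -3.127, -0.001]
contact_force: [-0.5, 1.0, -0.1]
grip_width: 0.0855
gripper_force: 0.0
```

Run:
```python
from h import *
o=r.get_obs();print(o["tcp_pos"],o["orientation"],o["contact_force"])
import pickle
c=r.camera_info("wrist");im=r.grab_frame("wrist");cv2.imwrite("pics/w1b.png",im);pickle.dump(c,open("w1.pkl","wb"))
```

```text
[ 0.5378542  -0.0302757   0.25298613] [-2.91603046e-01 -3.12718894e+00 -5.25731901e-04] [-0.51122727  1.02113513 -0.06892221]
```

View pics/w1b.png

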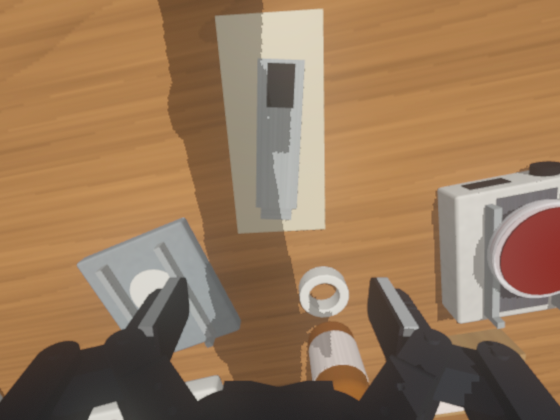

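The wrist view shows the mat corners near (216,18), (323,10), (325,229) and (239,233). The handle spans (267,63) to (297,107), the blade tip is at (277,219), and the stand window is at (152,290). I'll take sub-pixel measurements from masks.

Run:
```python
from h import *
import pickle
c=pickle.load(open("w1.pkl","rb"));im=cv2.imread("pics/w1b.png");hsv=cv2.cvtColor(im,cv2.COLOR_BGR2HSV);H,S,V=cv2.split(hsv)
B,G,Rr=[x.astype(int) for x in cv2.split(im)]
def rect(m,box,z,name):
    mm=np.zeros(m.shape,np.uint8);x0,y0,x1,y1=box;mm[y0:y1,x0:x1]=m[y0:y1,x0:x1]
    ct=max(cv2.findContours(mm,0,cv2.CHAIN_APPROX_NONE)[0],key=cv2.contourArea)
    W=cast(c,ct.reshape(-1,2),z)[:,:2]; rc=cv2.minAreaRect((W*1000).astype(np.float32))
    print(name,"c",np.round(rc[0],1),"size",np.round(rc[1],1),"ang",round(rc[2],1),cv2.boundingRect(ct));return mm,W
rect((S<110)&(V>100)&~((S>120)),(200,0,345,245),.003,"mat")
mm,W=rect((B>=Rr-3)&(V>60),(240,50,315,225),.0055,"blade(blueish)")
# centre line by rows
xs=[]
for row in range(120,206,4):
    u=np.flatnonzero(mm[row]); xs.append([(u.min()+u.max())/2,row])
P=cast(c,xs,.0055)[:,:2];v=cv2.fitLine(P.astype(np.float32),cv2.DIST_HUBER,0,.01,.01).ravel();print("blade line ang",np.degrees(np.arctan2(v[1],v[0])),v[2:])
rect(V<75,(262,55,303,115),.078,"handle top")
rect((S<50)&(V>190),(120,262,175,300),.022,"window")
```

```text
mat c [486.3 -22.2] size [112.  241.8] ang 82.6 (214, 8, 112, 226)
blade(blueish) c [499.4 -21.8] size [ 47.9 177.4] ang 77.3 (257, 59, 47, 160)
blade line ang -12.099302 [ 0.5179629  -0.02573917]
handle top c [450.1 -20.3] size [ 2.7 10.7] ang 78.8 (268, 92, 4, 14)
window c [ 636.1 -218.4] size [31.5 62.7] ang 25.8 (130, 269, 39, 31)
```

>>> step_arm:
  moves:
    - {"rx":0,"ry":0,"rz":1.5,"dx":0,"dy":0,"dz":0,"gripper":1}
    - {"rx":0,"ry":0,"rz":0,"dx":33.4,"dy":0,"dz":10,"gripper":1}
    - {"rx":0,"ry":0,"rz":0,"dx":33.4,"dy":0,"dz":20,"gripper":1}
    - {"rx":0,"ry":0,"rz":0,"dx":33.4,"dy":0,"dz":20,"gripper":1}
    - {"rx":0,"ry":0,"rz":0,"dx":0,"dy":0,"dz":40,"gripper":1}
    - {"rx":0,"ry":0,"rz":0,"dx":0,"dy":0,"dz":0,"gripper":1}
    - {"rx":0,"ry":0,"rz":0,"dx":0,"dy":0,"dz":0,"gripper":1}

```text
clock: 3.12
tcp_pos: [0.4411, -0.0092, 0.1643]
orientation: [0.332, 3.123, 0.0]
contact_force: [0.0, -0.5, -0.6]
grip_width: 0.0856
gripper_force: 0.0
```

Run:
```python
from h import *
o=r.get_obs();v=o["orientation"];print(o["tcp_pos"],cv2.Rodrigues(np.array(v))[0].round(4))
im=r.grab_frame("wrist");cv2.imwrite("pics/w2.png",im)
```

```text
[ 0.44107955 -0.0092138   0.16432917] [[-9.777e-01  2.100e-01  1.100e-03]
 [ 2.100e-01  9.777e-01  1.000e-04]
 [-1.100e-03  3.000e-04 -1.000e+00]]
```

View pics/w2.png

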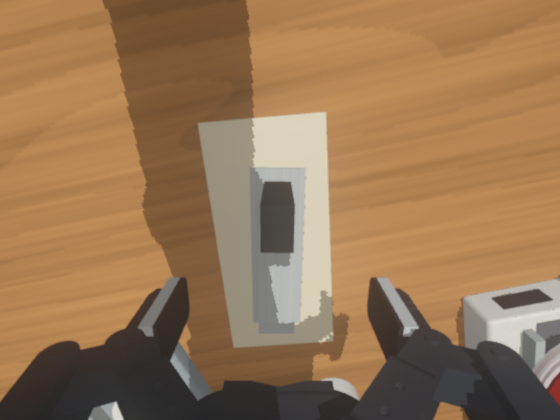

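The handle is centred at u≈277 and aligned with the fingers. I'll descend and grip.

>>> step_arm:
  grip_force: 110
  moves:
    - {"rx":0,"ry":0,"rz":0,"dx":0,"dy":0,"dz":30,"gripper":1}
    - {"rx":0,"ry":0,"rz":0,"dx":0,"dy":0,"dz":30,"gripper":1}
    - {"rx":0,"ry":0,"rz":0,"dx":0,"dy":0,"dz":30,"gripper":1}
    - {"rx":0,"ry":0,"rz":0,"dx":0,"dy":0,"dz":16,"gripper":1}
    - {"rx":0,"ry":0,"rz":0,"dx":0,"dy":0,"dz":0,"gripper":1}
    - {"rx":0,"ry":0,"rz":0,"dx":0,"dy":0,"dz":0,"gripper":-1}
    - {"rx":0,"ry":0,"rz":0,"dx":0,"dy":0,"dz":0,"gripper":-1}
    - {"rx":0,"ry":0,"rz":0,"dx":0,"dy":0,"dz":0,"gripper":-1}
    - {"rx":0,"ry":0,"rz":0,"dx":0,"dy":0,"dz":0,"gripper":-1}
    - {"rx":0,"ry":0,"rz":0,"dx":0,"dy":0,"dz":0,"gripper":-1}
    - {"rx":0,"ry":0,"rz":0,"dx":0,"dy":0,"dz":0,"gripper":-1}
    - {"rx":0,"ry":0,"rz":0,"dx":0,"dy":0,"dz":0,"gripper":-1}

```text
clock: 4.68
tcp_pos: [0.4406, -0.0096, 0.058]
orientation: [0.332, 3.123, 0.001]
contact_force: [-1.8, -0.7, 7.7]
grip_width: 0.0229
gripper_force: 107.3
```

>>> step_arm:
  moves:
    - {"rx":0,"ry":0,"rz":0,"dx":0,"dy":0,"dz":-10,"gripper":-1}
    - {"rx":0,"ry":0,"rz":0,"dx":0,"dy":0,"dz":-20,"gripper":-1}
    - {"rx":0,"ry":0,"rz":0,"dx":0,"dy":0,"dz":-30,"gripper":-1}
    - {"rx":0,"ry":0,"rz":0,"dx":0,"dy":0,"dz":-30,"gripper":-1}
    - {"rx":0,"ry":0,"rz":-4.6,"dx":0,"dy":0,"dz":0,"gripper":-1}
    - {"rx":0,"ry":0,"rz":-4.6,"dx":0,"dy":0,"dz":0,"gripper":-1}
    - {"rx":0,"ry":0,"rz":-4.6,"dx":0,"dy":0,"dz":0,"gripper":-1}
    - {"rx":0,"ry":0,"rz":0,"dx":0,"dy":0,"dz":0,"gripper":-1}
    - {"rx":0,"ry":0,"rz":0,"dx":0,"dy":0,"dz":0,"gripper":-1}

```text
clock: 5.8
tcp_pos: [0.44, -0.0097, 0.1474]
orientation: [0.043, -3.141, -0.0]
contact_force: [0.8, 1.1, -1.8]
grip_width: 0.0229
gripper_force: 107.9
```

Run:
```python
from h import *
o=r.get_obs();v=o["orientation"];Rt=cv2.Rodrigues(np.array(v))[0];print(o["tcp_pos"],Rt.round(4),o["grip_width"],o["contact_force"],o["moment"])
im=r.grab_frame("side");cv2.imwrite("pics/s2.png",im)
p=o["tcp_pos"]+Rt@np.array([0,0,.055])
L=np.array([[-.03,.025],[-.03,-.025],[.135,.025],[.135,-.025],[.15,.019],[.15,-.019]])
ax=-Rt[:,0];ay=Rt[:,1]
P=[p+a*ax+b*ay for a,b in L];q=proj("side",P);print(q.round(1))
x0,y0=250,150
big=cv2.resize(im[150:270,240:400],None,fx=5,fy=5,interpolation=cv2.INTER_CUBIC)
for a in q: cv2.circle(big,tuple(int(t) for t in ((a-[240,150])*5+2)),3,(0,0,255),-1)
cv2.imwrite("pics/s2c.png",big)
```

```text
[ 0.44002738 -0.00968686  0.14742246] [[-9.996e-01 -2.730e-02 -1.000e-04]
 [-2.730e-02  9.996e-01  0.000e+00]
 [ 1.000e-04  0.000e+00 -1.000e+00]] 0.022937726006476877 [ 0.77229482  1.09803061 -1.80154552] [-0.02066548 -0.00537596  0.02987863]
[[340.9 222.9]
 [340.8 211.8]
 [279.9 218.8]
 [281.8 207.9]
 [274.7 217. ]
 [276.3 208.8]]
```

View pics/s2c.png

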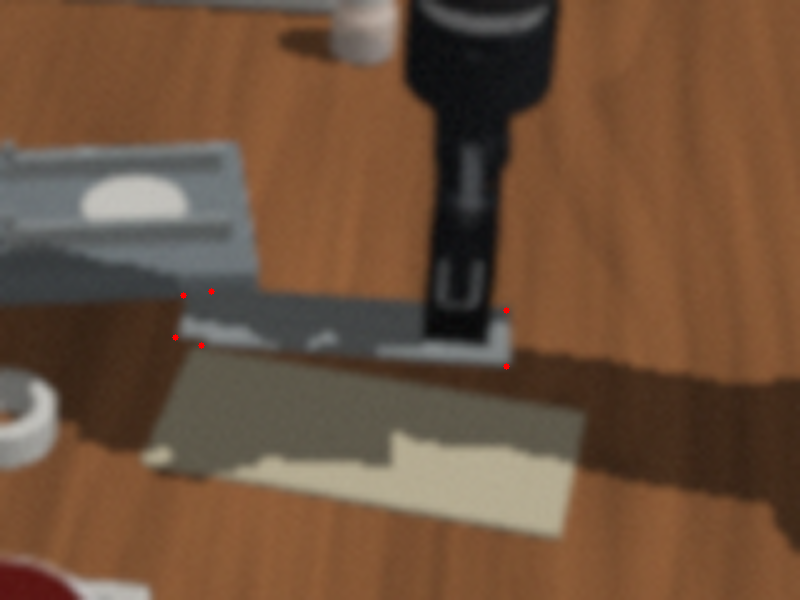

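The dots predicted for a level blade fall on the observed blade outline, so the lifter is held level. Moving to just before the warmer's front.

>>> step_arm:
  moves:
    - {"rx":0,"ry":0,"rz":0,"dx":0,"dy":30,"dz":0,"gripper":-1}
    - {"rx":0,"ry":0,"rz":0,"dx":0,"dy":45,"dz":0,"gripper":-1}
    - {"rx":0,"ry":0,"rz":0,"dx":8,"dy":45,"dz":0,"gripper":-1}
    - {"rx":0,"ry":0,"rz":0,"dx":8,"dy":45,"dz":0,"gripper":-1}
    - {"rx":0,"ry":0,"rz":0,"dx":8,"dy":40,"dz":0,"gripper":-1}
    - {"rx":0,"ry":0,"rz":0,"dx":9.6,"dy":30,"dz":0,"gripper":-1}
    - {"rx":0,"ry":0,"rz":0,"dx":0,"dy":0,"dz":21.4,"gripper":-1}
    - {"rx":0,"ry":0,"rz":0,"dx":0,"dy":0,"dz":20,"gripper":-1}
    - {"rx":0,"ry":0,"rz":0,"dx":0,"dy":0,"dz":0,"gripper":-1}
    - {"rx":0,"ry":0,"rz":0,"dx":0,"dy":0,"dz":0,"gripper":-1}

```text
clock: 7.1
tcp_pos: [0.4002, 0.2244, 0.1064]
orientation: [-0.044, 3.141, 0.0]
contact_force: [0.2, -0.1, -2.4]
grip_width: 0.023
gripper_force: 108.1
```

Run:
```python
from h import *
o=r.get_obs();v=o["orientation"];Rt=cv2.Rodrigues(np.array(v))[0];print(o["tcp_pos"],Rt.round(4),o["contact_force"])
im=r.grab_frame("side");tp=r.grab_frame("top")
p=o["tcp_pos"]+Rt@np.array([0,0,.055]);ax=-Rt[:,0];ay=Rt[:,1]
L=[[.135,.025],[.135,-.025],[.15,.019],[.15,-.019]]
P=[p+a*ax+b*ay for a,b in L]
W=np.array([.657,.2300,0]);wx=np.array([np.cos(.028),np.sin(.028),0]);wy=np.array([-wx[1],wx[0],0])
Q=[W+a*wx+b*wy+[0,0,z] for a,b,z in [(-75,-75,45),(-75,75,45),(95,75,45),(95,-75,45),(-60,-36,61),(-60,36,61),(-60,-36,45),(-60,36,45)] for a,b,z in [(a/1e3,b/1e3,z/1e3)]]
th=np.linspace(0,2*np.pi,24,endpoint=False)
D=[np.array([.6506+.055*np.cos(t),.2325+.055*np.sin(t),.079]) for t in th]
out=[]
for cam,f,(x0,y0) in (("side",im,(185,240)),("top",tp,(170,150))):
    k=4;b=cv2.resize(f[y0:y0+100,x0:x0+100],None,fx=k,fy=k,interpolation=cv2.INTER_CUBIC)
    for S,col in((P,(0,0,255)),(Q,(0,255,0)),(D,(255,255,0))):
        for a in proj(cam,S): cv2.circle(b,tuple(int(t) for t in ((a-[x0,y0])*k+2)),2,col,-1)
    out.append(b)
cv2.imwrite("pics/pre.png",np.hstack(out))
```

```text
[0.40020005 0.22435751 0.1064113 ] [[-9.996e-01 -2.820e-02  5.000e-04]
 [-2.820e-02  9.996e-01  2.000e-04]
 [-5.000e-04  2.000e-04 -1.000e+00]] [ 0.18375293 -0.09255804 -2.38591371]
```

View pics/pre.png

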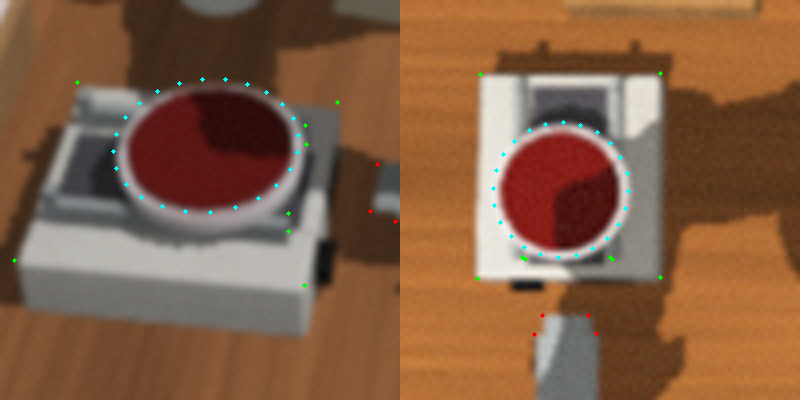

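The overlay matches the warmer and dish in the top view, with the blade centred between the rails. The side view is offset by about 1 px throughout. Inserting.

>>> step_arm:
  moves:
    - {"rx":0,"ry":0,"rz":0,"dx":-10,"dy":0,"dz":0,"gripper":-1}
    - {"rx":0,"ry":0,"rz":0,"dx":-15,"dy":0,"dz":0,"gripper":-1}
    - {"rx":0,"ry":0,"rz":0,"dx":-15,"dy":0,"dz":0,"gripper":-1}
    - {"rx":0,"ry":0,"rz":0,"dx":-15,"dy":0,"dz":0,"gripper":-1}
    - {"rx":0,"ry":0,"rz":0,"dx":-10,"dy":0,"dz":0,"gripper":-1}
    - {"rx":0,"ry":0,"rz":0,"dx":0,"dy":0,"dz":0,"gripper":-1}

```text
clock: 7.95
tcp_pos: [0.4656, 0.2261, 0.1058]
orientation: [-0.044, 3.141, -0.0]
contact_force: [-0.3, 0.5, -2.0]
grip_width: 0.0226
gripper_force: 108.1
```

>>> step_arm:
  moves:
    - {"rx":0,"ry":0,"rz":0,"dx":-10,"dy":0,"dz":0,"gripper":-1}
    - {"rx":0,"ry":0,"rz":0,"dx":-15,"dy":0,"dz":0,"gripper":-1}
    - {"rx":0,"ry":0,"rz":0,"dx":-15,"dy":0,"dz":0,"gripper":-1}
    - {"rx":0,"ry":0,"rz":0,"dx":-15,"dy":0,"dz":0,"gripper":-1}
    - {"rx":0,"ry":0,"rz":0,"dx":-15,"dy":0,"dz":0,"gripper":-1}
    - {"rx":0,"ry":0,"rz":0,"dx":-5,"dy":0,"dz":0,"gripper":-1}
    - {"rx":0,"ry":0,"rz":0,"dx":0,"dy":0,"dz":0,"gripper":-1}
    - {"rx":0,"ry":0,"rz":0,"dx":0,"dy":0,"dz":0,"gripper":-1}

```text
clock: 8.95
tcp_pos: [0.5391, 0.2284, 0.1057]
orientation: [0.046, -3.14, 0.0]
contact_force: [1.0, 0.1, -2.6]
grip_width: 0.0227
gripper_force: 108.1
```

Run:
```python
from h import *
o=r.get_obs();print(o["tcp_pos"],o["contact_force"],o["moment"])
im=r.grab_frame("top");H,S,V=cv2.split(cv2.cvtColor(im,cv2.COLOR_BGR2HSV))
m=((((H<8)|(H>172))&(S>120)&(V<190))).astype(np.uint8);mm=m*0;mm[165:220,185:235]=m[165:220,185:235]
c=max(cv2.findContours(mm,0,1)[0],key=cv2.contourArea);print(cv2.minAreaRect(c),cast("top",cv2.minAreaRect(c)[0],.079))
```

```text
[0.53911174 0.22837243 0.10574541] [ 1.02587598  0.14427618 -2.57165736] [ 0.02877423  0.01175786 -0.039074  ]
((209.88461303710938, 196.42308044433594), (28.012361526489258, 25.238859176635742), 33.6900634765625) [[0.65234032 0.23213829 0.079     ]]
```

>>> step_arm:
  moves:
    - {"rx":0,"ry":0,"rz":0,"dx":0,"dy":0,"dz":-3,"gripper":-1}
    - {"rx":0,"ry":0,"rz":0,"dx":0,"dy":0,"dz":-2,"gripper":-1}
    - {"rx":0,"ry":0,"rz":0,"dx":0,"dy":0,"dz":-1.5,"gripper":-1}
    - {"rx":0,"ry":0,"rz":0,"dx":0,"dy":0,"dz":-1.5,"gripper":-1}
    - {"rx":0,"ry":0,"rz":0,"dx":0,"dy":0,"dz":-1.5,"gripper":-1}
    - {"rx":0,"ry":0,"rz":0,"dx":0,"dy":0,"dz":-2,"gripper":-1}
    - {"rx":0,"ry":0,"rz":0,"dx":0,"dy":0,"dz":-3,"gripper":-1}
    - {"rx":0,"ry":0,"rz":0,"dx":0,"dy":0,"dz":-4,"gripper":-1}
    - {"rx":0,"ry":0,"rz":0,"dx":0,"dy":0,"dz":-6,"gripper":-1}
    - {"rx":0,"ry":0,"rz":0,"dx":0,"dy":0,"dz":-8,"gripper":-1}
    - {"rx":0,"ry":0,"rz":0,"dx":0,"dy":0,"dz":-8,"gripper":-1}
    - {"rx":0,"ry":0,"rz":0,"dx":0,"dy":0,"dz":-5,"gripper":-1}
    - {"rx":0,"ry":0,"rz":0,"dx":0,"dy":0,"dz":0,"gripper":-1}
    - {"rx":0,"ry":0,"rz":0,"dx":0,"dy":0,"dz":0,"gripper":-1}
    - {"rx":0,"ry":0,"rz":0,"dx":0,"dy":0,"dz":0,"gripper":-1}

```text
clock: 10.88
tcp_pos: [0.5395, 0.2283, 0.151]
orientation: [0.046, -3.141, 0.0]
contact_force: [0.6, 0.8, -3.1]
grip_width: 0.0229
gripper_force: 108.1
```

Run:
```python
from h import *
o=r.get_obs();v=o["orientation"];Rt=cv2.Rodrigues(np.array(v))[0];print(o["tcp_pos"],o["contact_force"],o["moment"])
im=r.grab_frame("side");tp=r.grab_frame("top")
p=o["tcp_pos"]+Rt@np.array([0,0,.055]);ax=-Rt[:,0];ay=Rt[:,1]
P=[p+a*ax+b*ay for a,b in [[-.03,.025],[-.03,-.025],[.03,.025],[.03,-.025]]]
d=p+.113*ax; th=np.linspace(0,2*np.pi,24,endpoint=False)
D=[d+[.055*np.cos(t),.055*np.sin(t),.021] for t in th]
out=[]
for cam,f,(x0,y0) in (("side",im,(185,220)),("top",tp,(170,150))):
    k=4;b=cv2.resize(f[y0:y0+110,x0:x0+100],None,fx=k,fy=k,interpolation=cv2.INTER_CUBIC)
    for S,col in((P,(0,0,255)),(D,(255,255,0))):
        for a in proj(cam,S): cv2.circle(b,tuple(int(t) for t in ((a-[x0,y0])*k+2)),2,col,-1)
    out.append(b)
cv2.imwrite("pics/lift.png",np.hstack(out))
```

```text
[0.53951706 0.22829678 0.15104549] [ 0.58163861  0.76141231 -3.1062234 ] [-0.09913483  0.12819249  0.01974524]
```

View pics/lift.png

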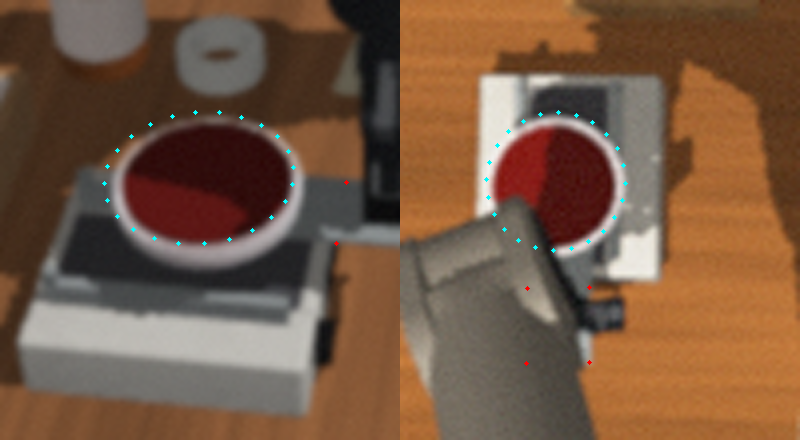

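The dish is lifted level on the blade at about x=112 mm. I'll refine the stand's yaw from the earlier wrist view before carrying it over.

>>> step_arm:
  moves:
    - {"rx":0,"ry":0,"rz":0,"dx":6,"dy":0,"dz":0,"gripper":-1}
    - {"rx":0,"ry":0,"rz":0,"dx":13,"dy":0,"dz":0,"gripper":-1}
    - {"rx":0,"ry":0,"rz":0,"dx":17,"dy":0,"dz":0,"gripper":-1}
    - {"rx":0,"ry":0,"rz":0,"dx":18,"dy":0,"dz":0,"gripper":-1}
    - {"rx":0,"ry":0,"rz":0,"dx":17,"dy":0,"dz":0,"gripper":-1}
    - {"rx":0,"ry":0,"rz":0,"dx":13,"dy":0,"dz":0,"gripper":-1}
    - {"rx":0,"ry":0,"rz":0,"dx":6,"dy":0,"dz":0,"gripper":-1}
    - {"rx":0,"ry":0,"rz":0,"dx":0,"dy":0,"dz":0,"gripper":-1}
    - {"rx":0,"ry":0,"rz":-1,"dx":0,"dy":0,"dz":0,"gripper":-1}
    - {"rx":0,"ry":0,"rz":-2,"dx":0,"dy":0,"dz":0,"gripper":-1}
    - {"rx":0,"ry":0,"rz":-2,"dx":0,"dy":0,"dz":0,"gripper":-1}
    - {"rx":0,"ry":0,"rz":-2,"dx":0,"dy":0,"dz":0,"gripper":-1}
    - {"rx":0,"ry":0,"rz":-2,"dx":0,"dy":0,"dz":0,"gripper":-1}
    - {"rx":0,"ry":0,"rz":-1,"dx":0,"dy":0,"dz":0,"gripper":-1}
    - {"rx":0,"ry":0,"rz":0,"dx":0,"dy":0,"dz":0,"gripper":-1}

```text
clock: 12.85
tcp_pos: [0.4498, 0.2257, 0.1514]
orientation: [-0.319, 3.125, 0.0]
contact_force: [-0.0, 0.2, -3.2]
grip_width: 0.0226
gripper_force: 108.0
```

Run:
```python
from h import *
import pickle
c=pickle.load(open("w1.pkl","rb"));im=cv2.imread("pics/w1b.png");B,G,Rr=[x.astype(int) for x in cv2.split(im)]
m=((B>=Rr-3)&(Rr>60)).astype(np.uint8);m[:, :70]=0;m[:205]=0;m[:,245:]=0;m[300:,:]=0
m=cv2.morphologyEx(m,cv2.MORPH_CLOSE,np.ones((5,5)))
def line(pts):
    P=cast(c,pts,.022)[:,:2];v=cv2.fitLine(P.astype(np.float32),cv2.DIST_HUBER,0,.01,.001).ravel();return np.degrees(np.arctan2(v[1],v[0])),v[2:]
f=[[u,np.flatnonzero(m[:,u]).min()] for u in range(90,178,4)]
s=[[np.flatnonzero(m[w]).max(),w] for w in range(228,298,4)]
print("front",line(f),"side",line(s))
o=r.get_obs();print(o["tcp_pos"],cv2.Rodrigues(np.array(o["orientation"]))[0].round(4))
```

```text
front (np.float32(-77.850044), array([ 0.5751727 , -0.21612585], dtype=float32)) side (np.float32(12.341176), array([ 0.61906147, -0.13457288], dtype=float32))
[0.44981724 0.22574376 0.15141765] [[-9.793e-01 -2.022e-01  0.000e+00]
 [-2.022e-01  9.793e-01  1.000e-04]
 [-0.000e+00  1.000e-04 -1.000e+00]]
```

>>> step_arm:
  moves:
    - {"rx":0,"ry":0,"rz":0,"dx":1.6,"dy":-8,"dz":0,"gripper":-1}
    - {"rx":0,"ry":0,"rz":0,"dx":3.5,"dy":-18,"dz":0,"gripper":-1}
    - {"rx":0,"ry":0,"rz":0,"dx":5.5,"dy":-28,"dz":0,"gripper":-1}
    - {"rx":0,"ry":0,"rz":0,"dx":7.1,"dy":-36,"dz":0,"gripper":-1}
    - {"rx":0,"ry":0,"rz":0,"dx":8.1,"dy":-41.4,"dz":0,"gripper":-1}
    - {"rx":0,"ry":0,"rz":0,"dx":8.1,"dy":-41.4,"dz":0,"gripper":-1}
    - {"rx":0,"ry":0,"rz":0,"dx":8.1,"dy":-41.4,"dz":0,"gripper":-1}
    - {"rx":0,"ry":0,"rz":0,"dx":8.1,"dy":-41.4,"dz":0,"gripper":-1}
    - {"rx":0,"ry":0,"rz":0,"dx":8.1,"dy":-41.4,"dz":0,"gripper":-1}
    - {"rx":0,"ry":0,"rz":0,"dx":8.1,"dy":-41.4,"dz":0,"gripper":-1}
    - {"rx":0,"ry":0,"rz":0,"dx":8.1,"dy":-41.4,"dz":0,"gripper":-1}
    - {"rx":0,"ry":0,"rz":0,"dx":7.1,"dy":-36,"dz":0,"gripper":-1}
    - {"rx":0,"ry":0,"rz":0,"dx":5.5,"dy":-28,"dz":0,"gripper":-1}
    - {"rx":0,"ry":0,"rz":0,"dx":3.5,"dy":-18,"dz":0,"gripper":-1}
    - {"rx":0,"ry":0,"rz":0,"dx":1.6,"dy":-8,"dz":0,"gripper":-1}
    - {"rx":0,"ry":0,"rz":0,"dx":0,"dy":0,"dz":0,"gripper":-1}
    - {"rx":0,"ry":0,"rz":0,"dx":0,"dy":0,"dz":0,"gripper":-1}

```text
clock: 14.98
tcp_pos: [0.4544, -0.2521, 0.1513]
orientation: [0.321, -3.125, -0.001]
contact_force: [1.3, 0.3, -3.3]
grip_width: 0.0228
gripper_force: 108.0
```

```bash
cat > dish.py <<'E'
from h import *
o=r.get_obs();Rt=cv2.Rodrigues(np.array(o["orientation"]))[0];print(o["clock"],o["tcp_pos"].round(4) if hasattr(o["tcp_pos"],"round") else o["tcp_pos"],Rt[:2,0].round(4),o["contact_force"],o["moment"])
ax=-Rt[:,0]; d=np.array(o["tcp_pos"])+.112*ax; zt=o["tcp_pos"][2]-.055+.021
u=proj("top",[[d[0],d[1],zt]])[0]
im=r.grab_frame("top");H,S,V=cv2.split(cv2.cvtColor(im,cv2.COLOR_BGR2HSV))
m=(((H<6)|(H>174))&(S>150)).astype(np.uint8);mm=m*0;x,y=u.astype(int);mm[y-22:y+22,x-22:x+22]=m[y-22:y+22,x-22:x+22]
c=max(cv2.findContours(mm,0,1)[0],key=cv2.contourArea);h=cv2.convexHull(c);(cc,rr)=cv2.minEnclosingCircle(h)
print("pred px",u,"red circle",cc,rr,"box",cv2.boundingRect(c),"world",cast("top",cc,zt).round(4),"pred",d.round(4))
cv2.imwrite("pics/d%.0f.png"%(o["clock"]*100),im)
E
python3 dish.py
```

```text
14.975 [ 0.4544 -0.2521  0.1513] [-0.9791 -0.2032] [ 1.30566997  0.26227573 -3.27884046] [-0.06496118  0.1046506   0.03334578]
pred px [353.33418459 225.93736804] red circle (352.95159912109375, 227.0483856201172) 14.355205535888672 box (339, 213, 29, 29) world [[ 0.5605 -0.2281  0.1173]] pred [ 0.564  -0.2293  0.1512]
```

The dish is well carried. Forward over the stand, then down to about 7 mm above the rails.

>>> step_arm:
  moves:
    - {"rx":0,"ry":0,"rz":0,"dx":-6,"dy":0,"dz":0,"gripper":-1}
    - {"rx":0,"ry":0,"rz":0,"dx":-13,"dy":0,"dz":0,"gripper":-1}
    - {"rx":0,"ry":0,"rz":0,"dx":-17,"dy":-1,"dz":0,"gripper":-1}
    - {"rx":0,"ry":0,"rz":0,"dx":-20,"dy":-1,"dz":0,"gripper":-1}
    - {"rx":0,"ry":0,"rz":0,"dx":-17,"dy":0,"dz":0,"gripper":-1}
    - {"rx":0,"ry":0,"rz":0,"dx":-13,"dy":0,"dz":0,"gripper":-1}
    - {"rx":0,"ry":0,"rz":0,"dx":-6,"dy":0,"dz":0,"gripper":-1}
    - {"rx":0,"ry":0,"rz":0,"dx":0,"dy":0,"dz":4,"gripper":-1}
    - {"rx":0,"ry":0,"rz":0,"dx":0,"dy":0,"dz":8,"gripper":-1}
    - {"rx":0,"ry":0,"rz":0,"dx":0,"dy":0,"dz":11,"gripper":-1}
    - {"rx":0,"ry":0,"rz":0,"dx":0,"dy":0,"dz":11,"gripper":-1}
    - {"rx":0,"ry":0,"rz":0,"dx":0,"dy":0,"dz":10,"gripper":-1}
    - {"rx":0,"ry":0,"rz":0,"dx":0,"dy":0,"dz":7,"gripper":-1}
    - {"rx":0,"ry":0,"rz":0,"dx":0,"dy":0,"dz":3,"gripper":-1}
    - {"rx":0,"ry":0,"rz":0,"dx":0,"dy":0,"dz":0,"gripper":-1}
    - {"rx":0,"ry":0,"rz":0,"dx":0,"dy":0,"dz":0,"gripper":-1}

```text
clock: 17.02
tcp_pos: [0.5453, -0.2365, 0.0977]
orientation: [-0.319, 3.125, -0.0]
contact_force: [-0.3, 0.3, -2.4]
grip_width: 0.0225
gripper_force: 108.0
```

```bash
python3 dish.py
python3 - <<'E'
from h import *
import glob
im=cv2.imread(sorted(glob.glob("pics/d1[5-9]*.png"))[-1]);side=r.grab_frame("side")
k=5
t=cv2.resize(im[160:240,305:385],None,fx=k,fy=k,interpolation=cv2.INTER_CUBIC)
W=np.array([.652,-.212,0]);a=np.radians(12);wx=np.array([np.cos(a),np.sin(a),0]);wy=np.array([-wx[1],wx[0],0])
for p in proj("top",[W+x*wx+y*wy+[0,0,.022] for x,y in((-.075,-.075),(-.075,.075),(.095,.075),(.095,-.075))]): cv2.circle(t,tuple(int(v) for v in (p-[305,160])*k+2),3,(0,255,0),-1)
s=cv2.resize(side[150:230,220:300],None,fx=k,fy=k,interpolation=cv2.INTER_CUBIC)
cv2.imwrite("pics/over.png",np.hstack([t,s]))
E
```

```text
17.025 [ 0.5453 -0.2365  0.0977] [-0.9794 -0.202 ] [-0.28510298  0.31579595 -2.43165549] [-0.06049263  0.09850179  0.01732506]
pred px [346.49136936 199.37154952] red circle (346.1378479003906, 200.33538818359375) 13.69186782836914 box (333, 187, 27, 28) world [[ 0.6518 -0.2127  0.0637]] pred [ 0.655  -0.2138  0.0978]
```

View pics/over.png

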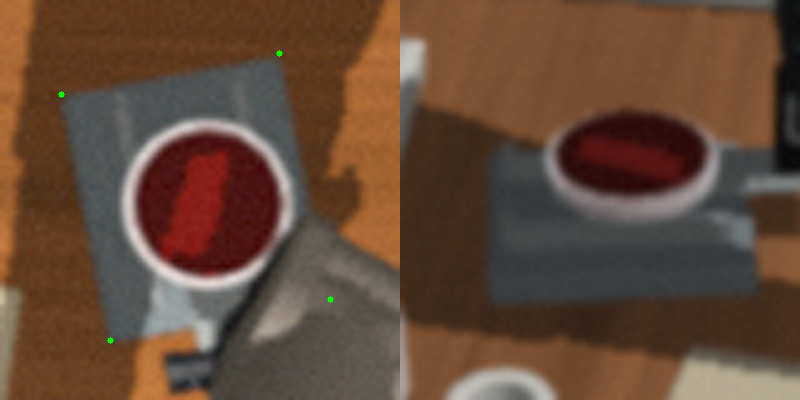

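The dish is above the window at (0.6518, -0.2127) and the stand outline matches. Lowering gently.

>>> step_arm:
  moves:
    - {"rx":0,"ry":0,"rz":0,"dx":0,"dy":0,"dz":1.5,"gripper":-1}
    - {"rx":0,"ry":0,"rz":0,"dx":0,"dy":0,"dz":1.5,"gripper":-1}
    - {"rx":0,"ry":0,"rz":0,"dx":0,"dy":0,"dz":1.5,"gripper":-1}
    - {"rx":0,"ry":0,"rz":0,"dx":0,"dy":0,"dz":1,"gripper":-1}
    - {"rx":0,"ry":0,"rz":0,"dx":0,"dy":0,"dz":0.7,"gripper":-1}
    - {"rx":0,"ry":0,"rz":0,"dx":0,"dy":0,"dz":0.7,"gripper":-1}
    - {"rx":0,"ry":0,"rz":0,"dx":0,"dy":0,"dz":0.7,"gripper":-1}
    - {"rx":0,"ry":0,"rz":0,"dx":0,"dy":0,"dz":0.7,"gripper":-1}
    - {"rx":0,"ry":0,"rz":0,"dx":0,"dy":0,"dz":0.7,"gripper":-1}
    - {"rx":0,"ry":0,"rz":0,"dx":0,"dy":0,"dz":0.7,"gripper":-1}
    - {"rx":0,"ry":0,"rz":0,"dx":0,"dy":0,"dz":0.7,"gripper":-1}
    - {"rx":0,"ry":0,"rz":0,"dx":0,"dy":0,"dz":0.7,"gripper":-1}
    - {"rx":0,"ry":0,"rz":0,"dx":0,"dy":0,"dz":1,"gripper":-1}
    - {"rx":0,"ry":0,"rz":0,"dx":0,"dy":0,"dz":1,"gripper":-1}
    - {"rx":0,"ry":0,"rz":0,"dx":0,"dy":0,"dz":0.9,"gripper":-1}
    - {"rx":0,"ry":0,"rz":0,"dx":0,"dy":0,"dz":0,"gripper":-1}
    - {"rx":0,"ry":0,"rz":0,"dx":0,"dy":0,"dz":0,"gripper":-1}
    - {"rx":0,"ry":0,"rz":0,"dx":0,"dy":0,"dz":0,"gripper":-1}

```text
clock: 19.38
tcp_pos: [0.5451, -0.2363, 0.0834]
orientation: [-0.319, 3.125, 0.0]
contact_force: [0.3, 0.3, -2.3]
grip_width: 0.0227
gripper_force: 108.0
```

```bash
python3 dish.py
```

```text
19.375 [ 0.5451 -0.2363  0.0834] [-0.9794 -0.202 ] [ 0.32452272  0.34694411 -2.33736061] [0.04211518 0.08049716 0.05075986]
pred px [345.88352866 199.98190674] red circle (345.9615478515625, 201.03846740722656) 13.906496047973633 box (333, 188, 27, 27) world [[ 0.6512 -0.214   0.0494]] pred [ 0.6547 -0.2137  0.0834]
```

>>> step_arm:
  moves:
    - {"rx":0,"ry":0,"rz":0,"dx":3,"dy":0,"dz":0,"gripper":-1}
    - {"rx":0,"ry":0,"rz":0,"dx":6,"dy":0,"dz":0,"gripper":-1}
    - {"rx":0,"ry":0,"rz":0,"dx":6,"dy":0,"dz":0,"gripper":-1}
    - {"rx":0,"ry":0,"rz":0,"dx":0,"dy":0,"dz":0,"gripper":-1}

```text
clock: 19.92
tcp_pos: [0.5295, -0.2397, 0.0834]
orientation: [0.318, -3.125, -0.0]
contact_force: [-0.7, -0.2, -2.8]
grip_width: 0.0229
gripper_force: 108.0
```

```bash
sed 's/\.112\*ax/.127*ax/' dish.py > d2.py; python3 d2.py
```

```text
19.925 [ 0.5295 -0.2397  0.0834] [-0.9796 -0.2012] [-0.72508562 -0.20224414 -2.83592529] [ 0.00091787 -0.00812111  0.0018351 ]
pred px [346.00584678 200.24184912] red circle (345.8082275390625, 200.86300659179688) 13.677925109863281 box (333, 188, 27, 27) world [[ 0.6518 -0.2135  0.0494]] pred [ 0.6539 -0.2141  0.0833]
```

>>> step_arm:
  moves:
    - {"rx":0,"ry":0,"rz":0,"dx":6,"dy":0,"dz":0,"gripper":-1}
    - {"rx":0,"ry":0,"rz":0,"dx":12,"dy":0,"dz":0,"gripper":-1}
    - {"rx":0,"ry":0,"rz":0,"dx":15,"dy":0,"dz":0,"gripper":-1}
    - {"rx":0,"ry":0,"rz":0,"dx":16,"dy":0,"dz":0,"gripper":-1}
    - {"rx":0,"ry":0,"rz":0,"dx":17,"dy":0,"dz":0,"gripper":-1}
    - {"rx":0,"ry":0,"rz":0,"dx":17,"dy":0,"dz":0,"gripper":-1}
    - {"rx":0,"ry":0,"rz":0,"dx":16,"dy":0,"dz":0,"gripper":-1}
    - {"rx":0,"ry":0,"rz":0,"dx":10,"dy":0,"dz":0,"gripper":-1}
    - {"rx":0,"ry":0,"rz":0,"dx":6,"dy":0,"dz":0,"gripper":-1}
    - {"rx":0,"ry":0,"rz":0,"dx":0,"dy":0,"dz":0,"gripper":-1}
    - {"rx":0,"ry":0,"rz":0,"dx":0,"dy":0,"dz":-20,"gripper":-1}
    - {"rx":0,"ry":0,"rz":0,"dx":0,"dy":0,"dz":-20,"gripper":-1}
    - {"rx":0,"ry":0,"rz":0,"dx":0,"dy":0,"dz":-20,"gripper":-1}
    - {"rx":0,"ry":0,"rz":6.2,"dx":0,"dy":0,"dz":0,"gripper":-1}
    - {"rx":0,"ry":0,"rz":6.2,"dx":0,"dy":0,"dz":0,"gripper":-1}
    - {"rx":0,"ry":0,"rz":6.2,"dx":0,"dy":0,"dz":0,"gripper":-1}
    - {"rx":0,"ry":0,"rz":0,"dx":0,"dy":0,"dz":0,"gripper":-1}

```text
clock: 22.1
tcp_pos: [0.4183, -0.2623, 0.1434]
orientation: [0.187, 3.136, -0.0]
contact_force: [0.8, -0.3, -2.1]
grip_width: 0.0231
gripper_force: 108.1
```

>>> step_arm:
  moves:
    - {"rx":0,"ry":0,"rz":0,"dx":1,"dy":26,"dz":0,"gripper":-1}
    - {"rx":0,"ry":0,"rz":0,"dx":2,"dy":40,"dz":0,"gripper":-1}
    - {"rx":0,"ry":0,"rz":0,"dx":2,"dy":50,"dz":0,"gripper":-1}
    - {"rx":0,"ry":0,"rz":0,"dx":2,"dy":50,"dz":0,"gripper":-1}
    - {"rx":0,"ry":0,"rz":0,"dx":2,"dy":45,"dz":0,"gripper":-1}
    - {"rx":0,"ry":0,"rz":0,"dx":1,"dy":36,"dz":0,"gripper":-1}
    - {"rx":0,"ry":0,"rz":0,"dx":0,"dy":0,"dz":0,"gripper":-1}
    - {"rx":0,"ry":0,"rz":0,"dx":0,"dy":0,"dz":0,"gripper":-1}

```text
clock: 23.1
tcp_pos: [0.4377, -0.0166, 0.1434]
orientation: [0.188, 3.136, -0.0]
contact_force: [0.7, 0.2, -2.8]
grip_width: 0.0227
gripper_force: 108.4
```

Run:
```python
from h import *
o=r.get_obs();Rt=cv2.Rodrigues(np.array(o["orientation"]))[0];print(o["clock"],o["tcp_pos"],Rt.round(4))
```

```text
23.1 [ 0.43773932 -0.01656387  0.14344538] [[-9.928e-01  1.194e-01  1.000e-04]
 [ 1.194e-01  9.928e-01 -3.000e-04]
 [-2.000e-04 -2.000e-04 -1.000e+00]]
```

>>> step_arm:
  moves:
    - {"rx":0,"ry":0,"rz":0,"dx":0,"dy":0,"dz":15,"gripper":-1}
    - {"rx":0,"ry":0,"rz":0,"dx":0,"dy":0,"dz":25,"gripper":-1}
    - {"rx":0,"ry":0,"rz":0,"dx":0,"dy":0,"dz":20,"gripper":-1}
    - {"rx":0,"ry":0,"rz":0,"dx":0,"dy":0,"dz":12,"gripper":-1}
    - {"rx":0,"ry":0,"rz":0,"dx":0,"dy":0,"dz":6,"gripper":-1}
    - {"rx":0,"ry":0,"rz":0,"dx":0,"dy":0,"dz":3,"gripper":-1}
    - {"rx":0,"ry":0,"rz":0,"dx":0,"dy":0,"dz":2,"gripper":-1}
    - {"rx":0,"ry":0,"rz":0,"dx":0,"dy":0,"dz":1.4,"gripper":-1}
    - {"rx":0,"ry":0,"rz":0,"dx":0,"dy":0,"dz":0,"gripper":-1}
    - {"rx":0,"ry":0,"rz":0,"dx":0,"dy":0,"dz":0,"gripper":-1}

```text
clock: 24.35
tcp_pos: [0.4377, -0.0161, 0.0591]
orientation: [0.19, 3.136, 0.0]
contact_force: [-0.9, 0.7, -1.9]
grip_width: 0.0226
gripper_force: 108.4
```

>>> step_arm:
  moves:
    - {"rx":0,"ry":0,"rz":0,"dx":0,"dy":0,"dz":0.7,"gripper":-1}
    - {"rx":0,"ry":0,"rz":0,"dx":0,"dy":0,"dz":0.6,"gripper":-1}
    - {"rx":0,"ry":0,"rz":0,"dx":0,"dy":0,"dz":0,"gripper":-1}
    - {"rx":0,"ry":0,"rz":0,"dx":0,"dy":0,"dz":0,"gripper":-1}

```text
clock: 24.85
tcp_pos: [0.4377, -0.0162, 0.058]
orientation: [0.19, 3.136, 0.0]
contact_force: [-2.1, -0.7, 5.4]
grip_width: 0.0228
gripper_force: 109.3
```

The lifter is seated on the mat, with 5.4 N upward on the tool. I'll release and retreat.

>>> step_arm:
  moves:
    - {"rx":0,"ry":0,"rz":0,"dx":0,"dy":0,"dz":0,"gripper":1}
    - {"rx":0,"ry":0,"rz":0,"dx":0,"dy":0,"dz":0,"gripper":1}
    - {"rx":0,"ry":0,"rz":0,"dx":0,"dy":0,"dz":0,"gripper":1}
    - {"rx":0,"ry":0,"rz":0,"dx":0,"dy":0,"dz":0,"gripper":1}
    - {"rx":0,"ry":0,"rz":0,"dx":0,"dy":0,"dz":0,"gripper":1}
    - {"rx":0,"ry":0,"rz":0,"dx":0,"dy":0,"dz":-15,"gripper":1}
    - {"rx":0,"ry":0,"rz":0,"dx":0,"dy":0,"dz":-30,"gripper":1}
    - {"rx":0,"ry":0,"rz":0,"dx":0,"dy":0,"dz":-40,"gripper":1}
    - {"rx":0,"ry":0,"rz":0,"dx":0,"dy":0,"dz":-40,"gripper":1}
    - {"rx":0,"ry":0,"rz":0,"dx":-50,"dy":0,"dz":-40,"gripper":1}
    - {"rx":0,"ry":0,"rz":0,"dx":-50,"dy":0,"dz":-30,"gripper":1}
    - {"rx":0,"ry":0,"rz":0,"dx":0,"dy":0,"dz":0,"gripper":1}
    - {"rx":0,"ry":0,"rz":0,"dx":0,"dy":0,"dz":0,"gripper":1}

```text
clock: 26.48
tcp_pos: [0.5347, -0.0283, 0.2517]
orientation: [-0.191, -3.135, 0.0]
contact_force: [-0.9, -1.3, 0.4]
grip_width: 0.0856
gripper_force: 0.0
```

Run:
```python
from h import *
o=r.get_obs();print(o["clock"],o["tcp_pos"],o["grip_width"])
w=r.grab_frame("wrist");s=r.grab_frame("side")
cv2.imwrite("pics/end.png",np.hstack([cv2.resize(w,(400,300)),cv2.resize(s[130:310,180:420],(400,300),interpolation=cv2.INTER_CUBIC)]))
```

```text
26.475 [ 0.53466987 -0.02830266  0.25168081] 0.08560775562183041
```

View pics/end.png

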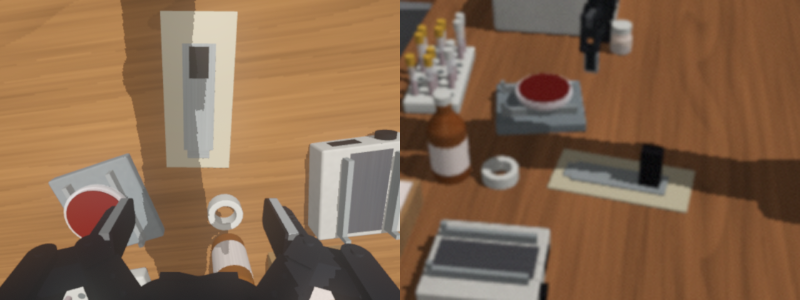

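The lifter lies flat and wholly on the mat. The dish rests on the stand, and the bystanders look undisturbed.

```bash
python3 -c "
from bench import r
print(r.hand_in())"
```

```text
the job is handed in; nothing more can be done
None
```

I handed the job in at about 26.5 s: camera checks showed the dish on the stand's rails within about 3 mm of the window's centre, the lifter flat and fully on its mat, and the bystanders apparently undisturbed; the hand-in returned no verdict.

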